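# Turn the scanning turntable once

## Robot

A 7-joint arm with a two-finger parallel gripper is mounted at the origin on the work surface. World frame = base frame: x ahead of the robot, y to its left, z up, the work surface at z = 0. Lengths are in m, angles in rad, forces in N, time in s.
With the tool pointing down it reaches from about 0.4 to 0.85 m from the base axis. Payload 10.4 kg.
Tool frame: the origin (TCP) lies between the finger pads; the fingertips stand 22 mm ahead of it and the grasp point (between the pads) lies 3 mm ahead of it; z points along the fingers, y is the line along which they close (so a half turn about z gives the same grasp; the last joint's range is limited). The gripper opens to 85 mm and grips with 20 to 120 N. Pads are 22 mm wide; open, the fingers measure 114 mm over their backs; the gripper's body (76 mm by 85 mm) begins 54 mm behind the grasp point. The pads swing forward as they close: fully open they stand 13 mm farther back than shut.
Start: joints at [1.086, 0.332, -0.065, 1.46, 0.022, 1.35, -0.088], TCP at [0.278, -0.56, 0.253] pointing down, gripper open.
Joint ranges: [-2.6, 2.6], [-0.5, 2.12], [-1.47, 1.34], [0.16, 2.42], [-1.27, 4.41], [0.06, 2.06], [-2.6, 2.6]. Speed limits (rad/s): [2.22, 2.22, 2.79, 2.79, 3.14, 3.14, 3.14].

## Interface

Orientations are given as a unit quaternion [x, y, z, w].
In Python, from workcell import manip, camera, ticket, boxes_of, outline_of gives the robot as it stands.
- The arm moves only by the tool carry_out, never from a script. Its argument "deltas" is a list of rows, each a list of 5 numbers: the shift along the tool's x, y, z as a fraction of full scale, then the turn about the tool's z as a fraction of full scale, then the opening, from -1 (shut) to 1 (fully open), so that 0 is half open. In form: [[tx, ty, tz, spin, gripper], ...]. A call has 1 to 20 rows; each row is the pose to reach, as a shift and turn from the pose commanded when the call began, along the tool's axes at that moment; what a row does not reach only later rows make up. Full scale, the value 1, is 150 mm for a shift and 30 degrees for a turn. A row lasts 1/8 s, in which the tool goes at most 62.5 mm and 10.7 degrees, less where a joint would pass 70% of its speed; a pose out of reach is approached as far as the arm can. A call with a number of a shift or a turn outside -1 to 1 is refused whole. A call with a gripper value outside its range is refused whole. The fingers move at their own pace and stop on an object; "force" is the grip in N (left out, the last holds). Time passes only in rows, so rows that repeat a pose let the fingers close. It gives the time, the measured TCP pose, the force, the opening and the grip force at its end, in the units of the state.
- manip.get_obs(): the state, without advancing time (a new reading comes with each control period).
- camera(name): name is "scene" or "side" or "wrist"; returns a dict with "img" (420x560x3 uint8, red, green, blue), "depth" (420x560 float32, m along the optical axis (not along the pixel's ray), 0 where there is no reading), "vertical_fov" (degrees; the focal length in pixels is half the picture's height over the tangent of half this angle, whatever the lens; pixels are square), "cx", "cy" (the principal point, pixels), "k1" (the pictures are not rectified: a ray, as slopes to the right and down, at radius r is drawn at 1 + k1 r^2 times it, then the intrinsics apply), "R" (3x3) and "t" (3): a world point X has camera coordinates R X + t. Camera axes: x right, y down, z forward; pixel columns grow to the right and rows downward; lengths in m; the calibration is good to about 2 mm. A picture is of the moment at which its call begins.
- ticket.hand_in(): hands the job in; it is judged then, once.
Trained networks look in a picture, given as the dict that the camera call returned (one of the last four; its "shot" number tells which), for a name from the list of things; names that differ only in an ending like _2 or _b are one class to them, and where a whole thing is asked for, a point or a joint stands for the part that bears it (a point fixed in the world has none). Each returns a list of dicts, best first, with "conf" (0 to 1); they miss things now and then, are a little off and sometimes report something else, mostly with a low value. They report only what shows in the picture. A call takes as long as a camera call. They do not tell look-alikes from the thing itself.
- boxes_of(query, picture): "position" ([x, y, z] in m, in world coordinates, good to about 4 mm: the middle of the surface that is visible of it).
- outline_of(query, picture): "region" (420x560 bool, what is visible of it).
The state is a dict: "clock": time; "joint_pos": joint angles; "joint_velocities": joint speeds; "tau": joint torques, N m; "position": TCP position; "ee_rot": TCP orientation; "ft_force": force on the tool from outside, world axes, zero at the start; "torque": the same for the moment, N m; "grip_width": opening from 0.0 (shut) to 1.0 (fully open); "grasp_force": force on a finger pad.
Only numpy, scipy, OpenCV 4.12 (cv2) and the standard library are available. Lean on these libraries where they do the work, as an engineer would, in place of code of your own. Each camera call takes 0.05 s, during which the arm holds its last target. There are 200 camera calls.

## Task

The green printed model on the turntable is to be scanned from all sides: with your fingertips, push the steel hand wheel round by its upright orange handle, counter-clockwise as seen from above (the way the yellow arrow points), through exactly one turn, so that the handle comes to rest back beside the white mark where it started. Push it gently without pinching it, do not touch the model riding on the hub, leave the other things on the table where they are, and finish clear of everything.

Things in the scene. Friction and masses are not known exactly. Their poses are not given: they have to be found in the camera images.
- turntable: fixed round black base, 250 mm across, 20 mm high, carrying the hand wheel on a central post. Origin: centre of its underside, on the wheel's vertical axis; +x points to the white mark (any direction). A yellow arrow on the base starts near the mark and points counter-clockwise. A fixed white scanner (145 mm wide, 110 mm high) faces the wheel 250 to 270 mm beyond the axis, away from the robot.
- wheel (a joint): turn of the hand wheel about its vertical axis, rad, counter-clockwise seen from above positive; 0 at the start (handle beside the white mark), 6.283 after one turn. It has no end stops near there, turns with steady friction (about 0.22 N m, so 2.5 N at the handle) and stays where it is left.
- handle (a point): the upright orange handle: a cylinder 22 mm in diameter from 54 to 112 mm above the table, at the end of one spoke, its centre line 90 mm from the wheel's axis. The point is on its centre line, 82 mm above the table. Under it lies the wheel: a steel rim 12 mm thick, radius 90 mm, three spokes, upper face 52 mm above the table; a 28 mm collar at the handle's foot reaches 54 mm.
- hub (a point): centre of the upper face of the wheel's grey hub (92 mm in diameter), on the wheel's axis, 52 mm above the table.
- mark (a point): the white mark on the base's upper face: a flat bar 22 mm by 12 mm, centred 111 mm from the axis; the handle starts and must finish in line with it.
- model: green printed model, a spool-like pawn 58 mm across its foot and 50 mm high (its top 102 mm above the table), standing loose on the hub within 5 mm of its centre; it rides round with the wheel. Origin: centre of its underside.
- pen: turquoise 3D pen upright in a white round foot, loose, 68 mm across the foot, 168 mm high, easily tipped. Origin: centre of its underside.
- gluegun: yellow glue gun lying on its side, about 215 mm long with its glue stick, 30 mm high. Origin: under the middle of its body.
- jar: amber jar with a white cap, 60 mm across, 85 mm high. Origin: centre of its underside.
- driver: red-handled screwdriver lying down, 170 mm long, along its own x.
- gear: blue printed ring, 56 mm across, 12 mm high. Origin: centre of its underside.
Not all that is in view belongs to the job. There is more than one size of the pen; the one meant has the size given above.

How it is judged:
By the outcome, as a careful person would: the job done as asked, in the order asked, and still so for the second after the job is handed in, with the robot touching nothing.
It also fails if it takes over 64 s, if anything falls off the work surface, if the arm or the gripper's body presses on something with over 40 N, if the wrist force passes 120 N, or if a joint passes its speed limit or range.

## Working session

There is one attempt and no reset: what is moved stays moved. The work goes in short steps, Python scripts to look and compute and a tool call to move; the robot and the scene stay as the last step left them, time stands still between calls to the robot, and variables do not carry over. Pictures are saved under pics/ and viewed, at most 10 in all, crops included, and the job is handed in when it is done.

Besides the shell and the picture viewer there is one more tool, called after "Emit:" by a JSON object that holds its "fn" and its "kwargs". carry_out: Moves the arm, as the interface text tells. Its arguments: {"type":"object","properties":{"deltas":{"type":"array","items":{"type":"array","items":{"type":"number"}}},"force":{"type":"number"}},"required":["deltas"]}

```bash
mkdir -p pics
cat > h.py <<'E'
import numpy as np, cv2
from workcell import manip, camera, ticket, boxes_of, outline_of
def save(p,n): cv2.imwrite('pics/'+n,p['img'][:,:,::-1])
def cloud(p):
    h,w=p['depth'].shape; f=h/2/np.tan(np.radians(p['vertical_fov'])/2)
    K=np.array([[f,0,p['cx']],[0,f,p['cy']],[0,0,1.]])
    g=np.stack(np.meshgrid(np.arange(w),np.arange(h)),-1).reshape(-1,1,2).astype(float)
    s=cv2.undistortPoints(g,K,np.array([p['k1'],0,0,0.])).reshape(h,w,2)
    z=p['depth'][...,None]; c=np.concatenate([s*z,z],-1)
    return (c-np.array(p['t']))@np.array(p['R'])
E
python3 - <<'E'
from h import *
o=manip.get_obs(); print(o['position'],o['ee_rot'],o['clock'],o['ft_force'])
for n in ['scene','side']:
    p=camera(n); save(p,n+'1.png')
    for q in ['turntable','wheel','handle','hub','mark','model','pen','gluegun','jar','driver','gear']:
        print(n,q,[(np.round(d['position'],3).tolist(),round(d['conf'],2)) for d in boxes_of(q,p)[:3]])
E
```

```text
[ 0.27829154 -0.55923862  0.25249382] [ 9.73456370e-01  2.28871497e-01 -2.25208080e-04 -6.94619438e-04] 0.0 [ 0.90796088 -0.11271788 -0.09969336]
scene turntable [([0.596, 0.031, 0.02], 0.83)]
scene wheel [([0.582, 0.037, 0.051], 0.69)]
scene handle [([0.583, 0.04, 0.05], 0.71)]
scene hub [([0.587, 0.038, 0.05], 0.83)]
scene mark [([0.596, 0.034, 0.019], 0.56)]
scene model [([0.577, 0.039, 0.081], 0.79)]
scene pen [([0.691, 0.278, 0.028], 0.92), ([0.791, 0.283, 0.017], 0.91), ([0.299, 0.29, 0.084], 0.68)]
scene gluegun [([0.536, 0.378, 0.029], 0.58)]
scene jar [([0.676, -0.178, 0.079], 0.87)]
scene driver [([0.479, -0.212, 0.02], 0.93)]
scene gear [([0.45, 0.244, 0.01], 0.53)]
side turntable [([0.55, 0.077, 0.023], 0.69)]
side wheel [([0.564, 0.051, 0.051], 0.81)]
side handle [([0.563, 0.059, 0.05], 0.76)]
side hub [([0.562, 0.059, 0.047], 0.84)]
side mark [([0.558, 0.073, 0.018], 0.96)]
side model [([0.564, 0.058, 0.075], 0.87)]
side pen [([0.296, 0.311, 0.04], 0.78), ([0.674, 0.288, 0.027], 0.73), ([0.568, 0.06, 0.049], 0.63)]
side gluegun [([0.508, 0.375, 0.026], 0.85)]
side jar [([0.654, -0.158, 0.06], 0.88)]
side driver [([0.466, -0.205, 0.019], 0.75), ([0.567, 0.058, 0.051], 0.68)]
side gear []
```

View pics/scene1.png

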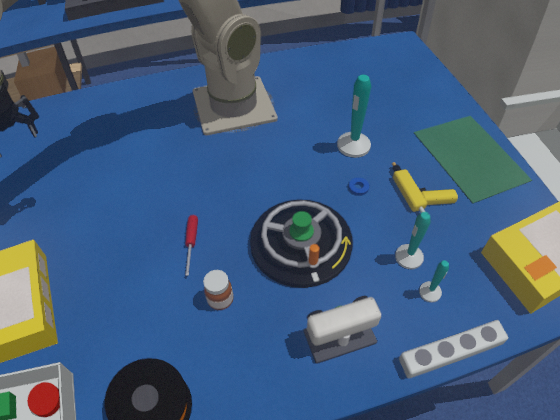

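View pics/side1.png

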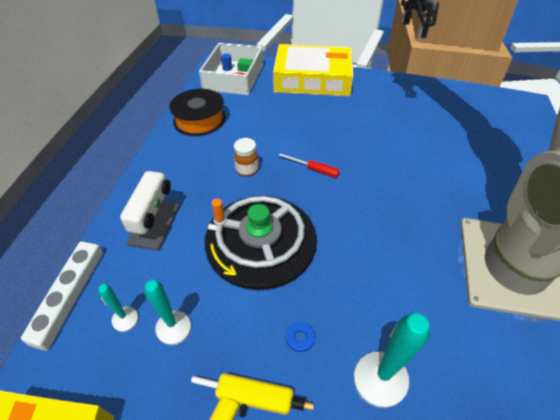

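Run:
```python
from h import *
for n in ['scene','side']:
    p=camera(n); X=cloud(p); hsv=cv2.cvtColor(p['img'],cv2.COLOR_RGB2HSV); H,S,V=[hsv[...,i].astype(int) for i in range(3)]
    near=(np.hypot(X[...,0]-.58,X[...,1]-.045)<.14)&(p['depth']>0)
    def rep(k,m):
        q=X[m]; r,c=np.where(m)
        if len(q): print(n,k,len(q),np.round(np.median(q,0),3),np.round(np.percentile(q,3,axis=0),3),np.round(np.percentile(q,97,axis=0),3),int(c.mean()),int(r.mean()))
    rep('orange',near&(H<16)&(S>150)&(V>120)&(X[...,2]>.05))
    rep('orangetop',near&(H<16)&(S>150)&(V>120)&(X[...,2]>.107))
    rep('green',near&(H>40)&(H<85)&(S>80)&(X[...,2]>.05))
    rep('greentop',near&(H>40)&(H<85)&(S>80)&(X[...,2]>.095))
    rep('white',near&(S<50)&(V>170)&(abs(X[...,2]-.02)<.006))
    rep('yellow',near&(H>20)&(H<35)&(S>120)&(abs(X[...,2]-.02)<.006))
    m=near&(abs(X[...,2]-.051)<.004)&~((H<16)&(S>150))
    q=X[m][:,:2]; 
    # rim circle r=.09 outer ~.096: fit
    from scipy.optimize import least_squares
    c0=np.array([.58,.045])
    for _ in range(5):
        d=np.hypot(*(q-c0).T); k=(d>.075)&(d<.108)
        s=least_squares(lambda c:np.hypot(*(q[k]-c[:2]).T)-c[2],[*c0,.09],loss='soft_l1',f_scale=.003); c0=s.x[:2]
    print(n,'rim',np.round(s.x,4),k.sum())
```

```text
scene orange 86 [0.663 0.045 0.111] [0.65  0.036 0.074] [0.671 0.052 0.114] 314 250
scene orangetop 62 [0.659 0.044 0.111] [0.65  0.036 0.109] [0.668 0.052 0.114] 314 248
scene green 557 [0.58  0.041 0.089] [0.553 0.02  0.057] [0.596 0.067 0.104] 301 226
scene greentop 257 [0.572 0.045 0.101] [0.551 0.026 0.097] [0.591 0.064 0.105] 301 219
scene white 31 [0.679 0.044 0.022] [0.67  0.04  0.019] [0.688 0.048 0.025] 314 276
scene yellow 117 [0.627 0.135 0.022] [0.597 0.092 0.018] [0.666 0.154 0.025] 342 250
scene rim [0.5709 0.0456 0.0886] 930
side orange 149 [0.652 0.051 0.091] [0.646 0.039 0.063] [0.662 0.054 0.113] 218 211
side orangetop 31 [0.654 0.046 0.111] [0.646 0.034 0.107] [0.663 0.053 0.114] 216 203
side green 697 [0.564 0.054 0.08 ] [0.543 0.026 0.056] [0.59  0.07  0.104] 258 221
side greentop 315 [0.566 0.046 0.102] [0.548 0.025 0.096] [0.586 0.064 0.104] 257 213
side white 40 [0.679 0.041 0.022] [0.671 0.033 0.02 ] [0.687 0.047 0.024] 211 226
side yellow 248 [0.624 0.133 0.021] [0.595 0.089 0.018] [0.665 0.153 0.024] 222 262
side rim [0.5657 0.0469 0.0886] 1223
```

The scene view shows the handle at (314,250), the white mark at (314,276) and the model at (301,222). The side view agrees, with the handle at (217,208) and the mark at (211,226). The axis is at about (0.568, 0.046), with the handle and mark along +x. The three turquoise pens stand well clear of the wheel, and none of them has to be handled.

I'll push with closed fingers, starting on the −y side of the handle.

Emit:
{"fn": "carry_out", "kwargs": {"deltas": [[0.3,-0.17,0,0.3,-1],[0.65,-0.37,0,0.6,-1],[1,-0.56,0,0.883,-1],[1,-0.56,0,0.883,-1]], "force": 20}}

```text
clock: 1.8
position: [0.3792, -0.413, 0.2538]
ee_rot: [1.0, 0.003, 0.001, -0.0]
ft_force: [-0.6, -1.4, 0.5]
grip_width: 0.143
grasp_force: 0.0
```

Emit:
{"fn": "carry_out", "kwargs": {"deltas": [[0.2,-0.3,0,0,-1],[0.42,-0.62,0,0,-1],[0.63,-0.93,0,0,-1]]}}

```text
clock: 2.17
position: [0.4705, -0.2774, 0.2535]
ee_rot: [1.0, -0.0, 0.0, 0.0]
ft_force: [0.6, -0.9, -0.6]
grip_width: -0.002
grasp_force: 0.0
```

Emit:
{"fn": "carry_out", "kwargs": {"deltas": [[0.2,-0.3,0,0,-1],[0.42,-0.62,0,0,-1],[0.63,-0.93,0,0,-1],[0.63,-0.93,0,0,-1],[0.63,-0.93,0,0,-1]]}}

```text
clock: 2.8
position: [0.5643, -0.1398, 0.2531]
ee_rot: [1.0, -0.0, -0.0, 0.0]
ft_force: [-0.1, 0.3, 0.4]
grip_width: -0.001
grasp_force: 0.0
```

Run:
```python
from h import *
o=manip.get_obs(); print(o['position'],o['ee_rot'],o['clock'],o['ft_force'],o['grip_width'],o['joint_pos'])
p=camera('wrist'); save(p,'w1.png')
X=cloud(p); hsv=cv2.cvtColor(p['img'],cv2.COLOR_RGB2HSV); H,S=hsv[...,0],hsv[...,1]
m=(H<16)&(S>150)&(X[...,2]>.1)&(X[...,2]<.12)&(np.hypot(X[...,0]-.57,X[...,1]-.046)<.13)
print(X[m].mean(0) if m.any() else None, m.sum())
```

```text
[ 0.56425902 -0.13981608  0.25313453] [ 9.99999836e-01 -4.21685956e-04 -2.37590377e-04  3.04873724e-04] 2.8 [-0.1079825   0.31207981  0.39742284] -0.0005241259623009407 [ 0.45157348  0.25767897 -0.34328731  1.56685651  0.08905791  1.33280156
 -1.4739333 ]
[0.65678235 0.03479915 0.10563411] 219
```

View pics/w1.png

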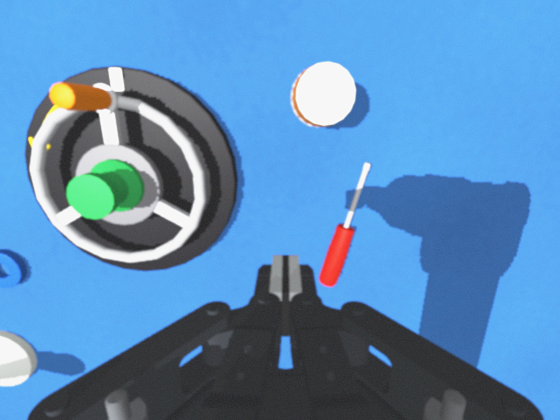

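The wrist view shows the wheel at top left, with the handle at about (80,97) and the model at (100,190). The shut fingertips are at (285,262), and their linkage spreads widely along the closing axis. I'll measure that finger profile before choosing the height and turn for the push.

Emit:
{"fn": "carry_out", "kwargs": {"deltas": [[0.18,-0.3,0,0.3,-1],[0.36,-0.62,0,0.6,-1],[0.547,-0.94,0,0.9,-1],[0.547,-0.94,0,0.9,-1],[0.547,-0.94,0,0.9,-1]]}}

```text
clock: 3.48
position: [0.6465, 0.0001, 0.2532]
ee_rot: [0.972, -0.234, 0.0, 0.001]
ft_force: [-0.2, 0.2, 0.7]
grip_width: 0.002
grasp_force: 0.0
```

Run:
```python
from h import *
from scipy.spatial.transform import Rotation as Ro
o=manip.get_obs(); print(o['position'],o['ee_rot'],o['clock'],o['joint_pos'])
p=camera('wrist'); X=cloud(p); m=p['depth']>0
T=(X-np.array(o['position']))@Ro.from_quat(o['ee_rot']).as_matrix()
print(p['depth'][m].min())
q=T[m&(np.abs(T[...,2])<.08)&(np.hypot(T[...,0],T[...,1])<.1)]
for a in np.arange(-.08,.03,.008):
    s=q[(q[:,2]>=a)&(q[:,2]<a+.008)]
    if len(s): print(round(a,3),len(s),np.round(np.percentile(s[:,0],[1,50,99]),3),np.round(np.percentile(s[:,1],[1,50,99]),3))
hsv=cv2.cvtColor(p['img'],cv2.COLOR_RGB2HSV); H,S=hsv[...,0],hsv[...,1]
m=(H<16)&(S>150)&(X[...,2]>.108)&(X[...,2]<.12)&(np.hypot(X[...,0]-.57,X[...,1]-.046)<.13)
print(X[m].mean(0) if m.any() else None, m.sum())
```

```text
[6.46481813e-01 1.40228991e-04 2.53166964e-01] [ 9.72178888e-01 -2.34238687e-01  2.88722836e-06  6.68703597e-04] 3.475 [ 0.18512561  0.40245228 -0.34711266  1.38386061  0.13741621  1.37923251
 -2.20625106]
0.06098618
-0.08 1317 [0.018 0.02  0.021] [-0.018 -0.007  0.018]
-0.072 7789 [0.007 0.013 0.02 ] [-0.06  0.    0.06]
-0.064 9509 [0.004 0.012 0.018] [-0.058 -0.     0.058]
-0.056 8511 [-0.009  0.011  0.018] [-0.052 -0.001  0.052]
-0.048 4649 [-0.009  0.012  0.018] [-0.047 -0.004  0.046]
-0.04 5397 [-0.009  0.008  0.013] [-0.039  0.003  0.039]
-0.032 3012 [-0.009  0.012  0.014] [-0.035  0.002  0.034]
-0.024 932 [-0.006  0.012  0.014] [-0.027 -0.     0.028]
-0.016 764 [-0.011  0.009  0.012] [-0.013  0.     0.013]
-0.008 570 [0.006 0.01  0.012] [-0.013 -0.     0.013]
-0.0 484 [0.006 0.008 0.012] [-0.013  0.     0.013]
0.008 395 [0.006 0.011 0.012] [-0.013 -0.     0.013]
0.016 63 [0.006 0.011 0.012] [-0.011  0.     0.011]
[0.65689942 0.03963638 0.11064503] 151
```

The shut tips are a plain block, about 23 × 26 mm, and stay straight for 38 mm. With the tips at z≈0.08 a fixed orientation will do for the whole turn.

Emit:
{"fn": "carry_out", "kwargs": {"deltas": [[0,0,0.3,-0.3,-1],[0,0,0.6,-0.6,-1],[0,0,0.9,-0.9,-1],[0,0,1,-0.9,-1],[0,0,1,-0.9,-1]]}}

```text
clock: 4.15
position: [0.6465, 0.001, 0.1035]
ee_rot: [1.0, -0.003, -0.0, 0.0]
ft_force: [-0.3, 0.3, 0.6]
grip_width: -0.0
grasp_force: 0.0
```

```bash
cat > plan.py <<'E'
import numpy as np
from scipy.optimize import brentq
C=np.array([.568,.046]); R=.09
P=lambda a:C+R*np.array([np.cos(a),np.sin(a)])
def pusher(a):   # tool centre (axes along world) just touching handle at angle a, from behind
    def gap(phi):
        d=np.maximum(np.abs(P(a)-P(a-phi))-[.0115,.013],0); return np.hypot(*d)-.011
    return P(a-brentq(gap,.1,.8))
E
python3 - <<'E'
from plan import *
from workcell import manip
o=manip.get_obs(); print(o['position'],o['ee_rot'],o['clock'],o['ft_force'])
q0=np.array([.6465,0.0005])
for k in range(6):
    rows=[]
    for i in range(1,21):
        q=pusher(-.02+np.radians(60*k+3*i)); rows.append([round((q[0]-q0[0])/.15,3),round(-(q[1]-q0[1])/.15,3),0,0,-1])
    q0=q; print(k,rows)
E
```

```text
[0.6464631  0.00097012 0.10350281] [ 9.99996228e-01 -2.71891089e-03 -3.11294535e-04  2.31925498e-04] 4.15 [-0.33690887  0.25297444  0.56155792]
0 [[np.float64(0.06), np.float64(-0.163), 0, 0, -1], [np.float64(0.067), np.float64(-0.194), 0, 0, -1], [np.float64(0.072), np.float64(-0.225), 0, 0, -1], [np.float64(0.075), np.float64(-0.256), 0, 0, -1], [np.float64(0.076), np.float64(-0.287), 0, 0, -1], [np.float64(0.077), np.float64(-0.317), 0, 0, -1], [np.float64(0.075), np.float64(-0.347), 0, 0, -1], [np.float64(0.072), np.float64(-0.376), 0, 0, -1], [np.float64(0.068), np.float64(-0.405), 0, 0, -1], [np.float64(0.063), np.float64(-0.433), 0, 0, -1], [np.float64(0.056), np.float64(-0.46), 0, 0, -1], [np.float64(0.048), np.float64(-0.486), 0, 0, -1], [np.float64(0.039), np.float64(-0.513), 0, 0, -1], [np.float64(0.028), np.float64(-0.539), 0, 0, -1], [np.float64(0.016), np.float64(-0.566), 0, 0, -1], [np.float64(0.003), np.float64(-0.592), 0, 0, -1], [np.float64(-0.013), np.float64(-0.619), 0, 0, -1], [np.float64(-0.03), np.float64(-0.645), 0, 0, -1], [np.float64(-0.05), np.float64(-0.67
[... 4454 characters left out ...]
4(0.178), np.float64(-0.075), 0, 0, -1], [np.float64(0.203), np.float64(-0.091), 0, 0, -1], [np.float64(0.228), np.float64(-0.109), 0, 0, -1], [np.float64(0.252), np.float64(-0.129), 0, 0, -1], [np.float64(0.276), np.float64(-0.151), 0, 0, -1], [np.float64(0.299), np.float64(-0.174), 0, 0, -1], [np.float64(0.322), np.float64(-0.2), 0, 0, -1], [np.float64(0.343), np.float64(-0.227), 0, 0, -1], [np.float64(0.364), np.float64(-0.257), 0, 0, -1], [np.float64(0.382), np.float64(-0.287), 0, 0, -1], [np.float64(0.398), np.float64(-0.318), 0, 0, -1], [np.float64(0.413), np.float64(-0.349), 0, 0, -1], [np.float64(0.425), np.float64(-0.38), 0, 0, -1], [np.float64(0.435), np.float64(-0.412), 0, 0, -1]]
```

Emit:
{"fn": "carry_out", "kwargs": {"deltas": [[0.03,-0.06,0,0,-1],[0.05,-0.1,0,0,-1],[0.057,-0.135,0,0,-1],[0.06,-0.163,0,0,-1],[0.067,-0.194,0,0,-1],[0.072,-0.225,0,0,-1],[0.075,-0.256,0,0,-1],[0.076,-0.287,0,0,-1],[0.077,-0.317,0,0,-1],[0.075,-0.347,0,0,-1],[0.072,-0.376,0,0,-1],[0.068,-0.405,0,0,-1],[0.063,-0.433,0,0,-1],[0.056,-0.46,0,0,-1],[0.048,-0.486,0,0,-1],[0.039,-0.513,0,0,-1],[0.028,-0.539,0,0,-1],[0.016,-0.566,0,0,-1],[0.003,-0.592,0,0,-1],[-0.013,-0.619,0,0,-1]]}}

```text
clock: 6.65
position: [0.6447, 0.0956, 0.1034]
ee_rot: [1.0, -0.0, 0.0, -0.0]
ft_force: [2.1, -1.7, -0.1]
grip_width: 0.002
grasp_force: 1.0
```

Run:
```python
from h import *
from plan import C
o=manip.get_obs(); print(o['position'],o['ft_force'],o['clock'],o['joint_pos'])
for n in ['scene','side']:
    p=camera(n); save(p,n+'2.png'); X=cloud(p); hsv=cv2.cvtColor(p['img'],cv2.COLOR_RGB2HSV); H,S=hsv[...,0],hsv[...,1]
    m=(H<16)&(S>150)&(X[...,2]>.07)&(X[...,2]<.12)&(np.hypot(X[...,0]-.57,X[...,1]-.046)<.13)
    if m.any(): c=X[m].mean(0)-[*C,0]; print(n,c,m.sum(),np.degrees(np.arctan2(c[1],c[0])))
    m=(H>40)&(H<85)&(S>80)&(X[...,2]>.095)&(np.hypot(X[...,0]-.57,X[...,1]-.046)<.1); print('model',X[m].mean(0))
```

```text
[0.64469687 0.09560384 0.10338665] [ 2.11031922 -1.706944   -0.14256739] 6.65 [ 0.10025415  0.54212835 -0.42771993  1.53047327  0.23994955  1.12085945
 -1.94919294]
model [0.57380793 0.0455183  0.10276087]
side [0.05601287 0.07134679 0.09568139] 172 51.865282519869474
model [0.56745664 0.04717936 0.10202733]
```

View pics/side2.png

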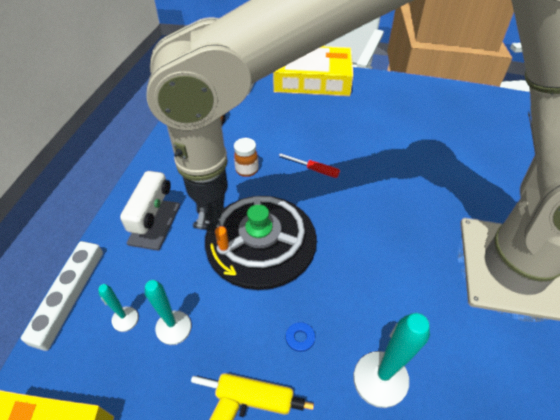

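The side view shows the fingertips behind the handle at (221,238). The handle has turned about 52° as planned, with about 2.7 N at the wrist, and the model is riding along in place. I'll continue.

Emit:
{"fn": "carry_out", "kwargs": {"deltas": [[-0.017,-0.026,0,0,-1],[-0.037,-0.053,0,0,-1],[-0.058,-0.078,0,0,-1],[-0.081,-0.103,0,0,-1],[-0.107,-0.128,0,0,-1],[-0.134,-0.151,0,0,-1],[-0.164,-0.174,0,0,-1],[-0.194,-0.194,0,0,-1],[-0.224,-0.211,0,0,-1],[-0.255,-0.227,0,0,-1],[-0.286,-0.24,0,0,-1],[-0.317,-0.252,0,0,-1],[-0.349,-0.262,0,0,-1],[-0.38,-0.27,0,0,-1],[-0.411,-0.276,0,0,-1],[-0.443,-0.28,0,0,-1],[-0.474,-0.283,0,0,-1],[-0.504,-0.284,0,0,-1],[-0.535,-0.284,0,0,-1],[-0.564,-0.282,0,0,-1]]}}

```text
clock: 9.25
position: [0.5599, 0.1375, 0.1034]
ee_rot: [1.0, -0.0, 0.0, 0.0]
ft_force: [3.6, -1.1, 0.9]
grip_width: -0.0
grasp_force: 1.5
```

Emit:
{"fn": "carry_out", "kwargs": {"deltas": [[-0.03,0.004,0,0,-1],[-0.058,0.008,0,0,-1],[-0.086,0.014,0,0,-1],[-0.113,0.021,0,0,-1],[-0.139,0.029,0,0,-1],[-0.165,0.039,0,0,-1],[-0.189,0.049,0,0,-1],[-0.214,0.061,0,0,-1],[-0.239,0.074,0,0,-1],[-0.264,0.089,0,0,-1],[-0.289,0.105,0,0,-1],[-0.314,0.123,0,0,-1],[-0.338,0.143,0,0,-1],[-0.362,0.165,0,0,-1],[-0.385,0.188,0,0,-1],[-0.408,0.214,0,0,-1],[-0.429,0.241,0,0,-1],[-0.45,0.271,0,0,-1],[-0.468,0.301,0,0,-1],[-0.484,0.332,0,0,-1]]}}

```text
clock: 11.75
position: [0.4872, 0.0876, 0.1032]
ee_rot: [1.0, -0.0, -0.0, -0.0]
ft_force: [1.8, 2.6, 0.1]
grip_width: 0.002
grasp_force: 1.2
```

```bash
cat > chk.py <<'E'
from h import *
from plan import C
o=manip.get_obs(); print(o['position'],o['ft_force'],o['clock'],o['joint_pos'])
for n in ['scene','side']:
    p=camera(n); X=cloud(p); hsv=cv2.cvtColor(p['img'],cv2.COLOR_RGB2HSV); H,S=hsv[...,0],hsv[...,1]
    m=(H<16)&(S>150)&(X[...,2]>.06)&(X[...,2]<.12)&(np.hypot(X[...,0]-.57,X[...,1]-.046)<.13)
    if m.any(): c=X[m].mean(0)-[*C,0]; print(n,c,m.sum(),np.degrees(np.arctan2(c[1],c[0])))
    m=(H>40)&(H<85)&(S>80)&(X[...,2]>.095)&(np.hypot(X[...,0]-.57,X[...,1]-.046)<.1); print('model',X[m].mean(0) if m.any() else None)
E
python3 chk.py
```

```text
[0.48716079 0.08759513 0.10321485] [1.78060604 2.62946686 0.06196831] 11.75 [ 0.17244027  0.23243399 -0.48566592  1.94662592  0.12856169  0.99273591
 -1.94384365]
scene [-0.07907706  0.01466044  0.08858038] 54 169.49693952421848
model [0.56968672 0.04736984 0.10122229]
side [-0.09657622  0.0217253   0.09070998] 84 167.3220737080447
model [0.56451405 0.04851658 0.10210268]
```

Emit:
{"fn": "carry_out", "kwargs": {"deltas": [[-0.015,0.031,0,0,-1],[-0.027,0.062,0,0,-1],[-0.037,0.094,0,0,-1],[-0.045,0.125,0,0,-1],[-0.052,0.157,0,0,-1],[-0.057,0.188,0,0,-1],[-0.06,0.219,0,0,-1],[-0.062,0.25,0,0,-1],[-0.062,0.28,0,0,-1],[-0.061,0.31,0,0,-1],[-0.058,0.339,0,0,-1],[-0.054,0.368,0,0,-1],[-0.048,0.396,0,0,-1],[-0.041,0.423,0,0,-1],[-0.034,0.449,0,0,-1],[-0.025,0.475,0,0,-1],[-0.014,0.502,0,0,-1],[-0.002,0.528,0,0,-1],[0.012,0.555,0,0,-1],[0.027,0.582,0,0,-1]]}}

```text
clock: 14.35
position: [0.4914, 0.0001, 0.1032]
ee_rot: [1.0, -0.0, -0.0, 0.0]
ft_force: [0.2, 3.7, -0.2]
grip_width: -0.001
grasp_force: 1.3
```

Emit:
{"fn": "carry_out", "kwargs": {"deltas": [[0.018,0.026,0,0,-1],[0.037,0.052,0,0,-1],[0.058,0.078,0,0,-1],[0.081,0.103,0,0,-1],[0.107,0.128,0,0,-1],[0.134,0.151,0,0,-1],[0.164,0.174,0,0,-1],[0.194,0.194,0,0,-1],[0.224,0.211,0,0,-1],[0.255,0.227,0,0,-1],[0.286,0.24,0,0,-1],[0.317,0.252,0,0,-1],[0.349,0.262,0,0,-1],[0.38,0.27,0,0,-1],[0.411,0.276,0,0,-1],[0.443,0.28,0,0,-1],[0.474,0.283,0,0,-1],[0.504,0.284,0,0,-1],[0.535,0.284,0,0,-1],[0.564,0.282,0,0,-1]]}}

```text
clock: 16.85
position: [0.5764, -0.0418, 0.1033]
ee_rot: [1.0, -0.0, 0.0, 0.0]
ft_force: [-2.6, 3.1, 0.6]
grip_width: -0.002
grasp_force: 1.7
```

```bash
python3 chk.py
```

```text
[ 0.57641045 -0.04180754  0.10334634] [-2.63925851  3.13251644  0.60016337] 16.85 [ 0.3039884   0.38662982 -0.37438183  1.74009437  0.16013532  1.0448788
 -1.69720095]
scene [ 0.03747706 -0.08537611  0.09656288] 159 -66.30024205182403
model [0.56993046 0.04363488 0.10142463]
side [ 0.0277524  -0.07711413  0.08655113] 121 -70.20683850283352
model [0.5648496  0.04492749 0.10259181]
```

Emit:
{"fn": "carry_out", "kwargs": {"deltas": [[0.03,-0.004,0,0,-1],[0.058,-0.008,0,0,-1],[0.086,-0.014,0,0,-1],[0.113,-0.021,0,0,-1],[0.139,-0.029,0,0,-1],[0.165,-0.039,0,0,-1],[0.189,-0.049,0,0,-1],[0.214,-0.061,0,0,-1],[0.239,-0.074,0,0,-1],[0.264,-0.089,0,0,-1],[0.289,-0.105,0,0,-1],[0.314,-0.123,0,0,-1],[0.338,-0.143,0,0,-1],[0.362,-0.165,0,0,-1],[0.385,-0.188,0,0,-1],[0.408,-0.214,0,0,-1],[0.429,-0.241,0,0,-1],[0.448,-0.268,0,0,-1],[0.46,-0.287,0,0,-1],[0.464,-0.294,0,0,-1]]}}

```text
clock: 19.45
position: [0.6461, 0.0023, 0.1034]
ee_rot: [1.0, -0.0, 0.0, 0.0]
ft_force: [-2.5, -2.0, 0.6]
grip_width: 0.001
grasp_force: 1.2
```

```bash
cat > fin.py <<'E'
from h import *
import sys
C=np.array([.568,.046])
o=manip.get_obs(); print(o['position'],o['ft_force'],o['clock'])
for n in ['scene','side']:
    p=camera(n); save(p,n+sys.argv[1]); X=cloud(p); hsv=cv2.cvtColor(p['img'],cv2.COLOR_RGB2HSV); H,S,V=[hsv[...,i].astype(int) for i in range(3)]
    near=(np.hypot(X[...,0]-.58,X[...,1]-.045)<.14)&(p['depth']>0)
    for k,m in [('top',near&(H<16)&(S>150)&(V>120)&(X[...,2]>.107)),('all',near&(H<16)&(S>150)&(V>120)&(X[...,2]>.05)),('white',near&(S<50)&(V>170)&(abs(X[...,2]-.02)<.006)),('model',near&(H>40)&(H<85)&(S>80)&(X[...,2]>.095))]:
        if m.any(): r,c=np.where(m); q=np.median(X[m],0); print(n,k,m.sum(),np.round(q,4),'px',round(c.mean(),1),round(r.mean(),1),'deg',round(np.degrees(np.arctan2(q[1]-C[1],q[0]-C[0])),2))
E
python3 fin.py 3.png
```

```text
[0.64606905 0.0023179  0.10344368] [-2.48314062 -2.04359072  0.55910413] 19.45
scene top 55 [0.6599 0.0276 0.1116] px 307.0 249.9 deg -11.32
scene all 87 [0.6637 0.0287 0.11  ] px 307.6 253.1 deg -10.23
scene white 32 [0.6791 0.0435 0.023 ] px 314.8 276.4 deg -1.28
scene model 4 [0.64   0.0368 0.1341] px 308.8 235.8 deg -7.25
side top 48 [0.6508 0.029  0.1122] px 220.3 197.5 deg -11.62
side all 159 [0.6504 0.034  0.0928] px 221.3 205.0 deg -8.27
side white 40 [0.6797 0.0412 0.0223] px 213.0 227.4 deg -2.47
side model 312 [0.5664 0.0462 0.1025] px 258.0 213.1 deg 174.11
```

Emit:
{"fn": "carry_out", "kwargs": {"deltas": [[0.008,-0.013,0,0,-1],[0.015,-0.027,0,0,-1],[0.022,-0.042,0,0,-1],[0.028,-0.055,0,0,-1],[0.033,-0.067,0,0,-1],[0.038,-0.079,0,0,-1],[0.041,-0.087,0,0,-1],[0.042,-0.091,0,0,-1],[0.042,-0.091,0,0,-1],[0.042,-0.091,0,0,-1]]}}

```text
clock: 20.8
position: [0.6521, 0.016, 0.1033]
ee_rot: [1.0, -0.0, 0.0, -0.0]
ft_force: [-1.9, -1.5, -0.2]
grip_width: 0.003
grasp_force: 0.7
```

```bash
python3 fin.py 4.png
python3 - <<'E'
import cv2,numpy as np
# compare handle centroid (orange mask in window) with the first pictures, side and scene
for n,(u,v) in {'scene':(314,250),'side':(217,210)}.items():
    out=[]
    for k in '134':
        im=cv2.imread(f'pics/{n}{k}.png'); w=im[v-25:v+25,u-30:u+30]; h=cv2.cvtColor(w,cv2.COLOR_BGR2HSV)
        m=(h[...,0]<16)&(h[...,1]>150)&(h[...,2]>110); r,c=np.where(m); out.append((round(c.mean()+u-30,2),round(r.mean()+v-25,2),m.sum()))
    print(n,out)
a=[cv2.resize(cv2.imread(f'pics/{n}{k}.png')[y:y+70,x:x+90],None,fx=4,fy=4,interpolation=cv2.INTER_CUBIC) for n,x,y in(('scene',270,220),('side',180,185)) for k in '14']
cv2.imwrite('pics/cmp.png',np.vstack([np.hstack(a[:2]),np.hstack(a[2:])]))
E
```

```text
[0.6520818  0.01595372 0.10332046] [-1.8690653  -1.54640152 -0.2451464 ] 20.8
scene top 39 [0.6632 0.0419 0.1108] px 313.8 249.7 deg -2.46
scene all 72 [0.6675 0.0424 0.1088] px 314.1 253.6 deg -2.05
scene white 32 [0.6795 0.0433 0.0227] px 314.8 276.4 deg -1.39
side top 55 [0.6549 0.0425 0.1123] px 217.0 202.2 deg -2.32
side all 174 [0.6524 0.0479 0.0955] px 218.3 209.3 deg 1.28
side white 41 [0.6794 0.0409 0.0223] px 211.9 226.5 deg -2.61
side model 315 [0.5665 0.0464 0.1024] px 257.9 213.3 deg 165.75
scene [(np.float64(314.2), np.float64(252.75), np.int64(132)), (np.float64(306.79), np.float64(254.94), np.int64(136)), (np.float64(313.23), np.float64(254.68), np.int64(121))]
side [(np.float64(218.29), np.float64(211.55), np.int64(150)), (np.float64(221.39), np.float64(204.94), np.int64(162)), (np.float64(218.34), np.float64(209.2), np.int64(178))]
```

View pics/cmp.png

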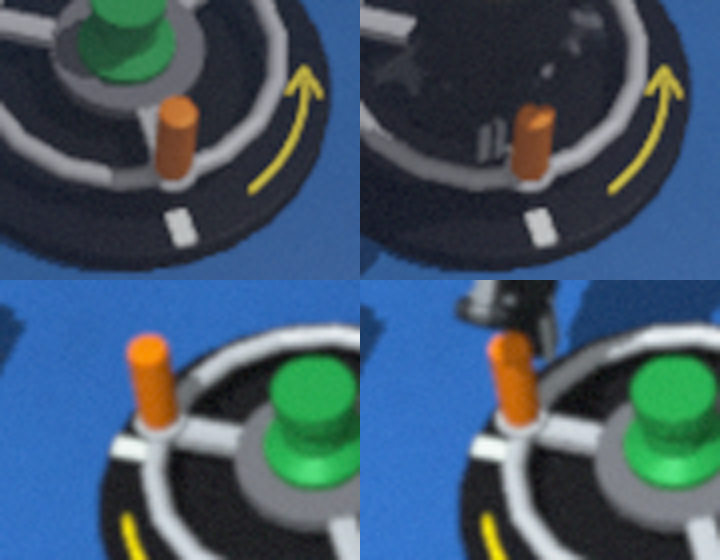

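The crop pairs the start (left) with now (right). The handle foot in the scene view is about half a pixel short of where it started, so about 1.3° is left. I'll nudge it on, back off, rise and compare with a clear view.

Emit:
{"fn": "carry_out", "kwargs": {"deltas": [[0.002,-0.006,0,0,-1],[0.003,-0.012,0,0,-1],[0.003,-0.012,0,0,-1],[0.003,-0.012,0,0,-1],[0,0.1,0,0,-1],[0,0.22,0,0,-1],[0,0.22,-0.2,0,-1],[0,0.22,-0.5,0,-1],[0,0.4,-0.8,0,-1],[0,0.7,-1,0,-1],[0,1,-1,0,-1],[0,1,-1,0,-1]]}}

```text
clock: 22.4
position: [0.6512, -0.1412, 0.2534]
ee_rot: [1.0, -0.004, 0.0, 0.001]
ft_force: [0.0, -0.2, -1.1]
grip_width: -0.001
grasp_force: 0.0
```

Emit:
{"fn": "carry_out", "kwargs": {"deltas": [[-0.2,0.3,0,0,-1],[-0.4,0.6,0,0,-1],[-0.6,0.9,0,0,-1],[-0.6,0.9,0,0,-1],[-0.6,0.9,0,0,-1]]}}

```text
clock: 23.02
position: [0.562, -0.2688, 0.2533]
ee_rot: [1.0, -0.0, 0.0, -0.0]
ft_force: [-0.1, 0.5, -0.5]
grip_width: 0.001
grasp_force: 0.0
```

```bash
python3 fin.py 5.png
python3 - <<'E'
import cv2,numpy as np
for n,(u,v) in {'scene':(314,250),'side':(217,210)}.items():
    out=[]
    for k in '15':
        im=cv2.imread(f'pics/{n}{k}.png'); w=im[v-25:v+25,u-30:u+30]; h=cv2.cvtColor(w,cv2.COLOR_BGR2HSV)
        m=(h[...,0]<16)&(h[...,1]>150)&(h[...,2]>110); r,c=np.where(m); out.append((round(c.mean()+u-30,2),round(r.mean()+v-25,2),int(m.sum())))
    print(n,out)
a=[cv2.resize(cv2.imread(f'pics/{n}{k}.png')[y:y+70,x:x+90],None,fx=4,fy=4,interpolation=cv2.INTER_CUBIC) for n,x,y in(('scene',270,220),('side',180,185)) for k in '15']
cv2.imwrite('pics/cmp2.png',np.vstack([np.hstack(a[:2]),np.hstack(a[2:])]))
E
```

```text
[ 0.56195007 -0.2688317   0.25331746] [-0.11458415  0.49959898 -0.49252566] 23.025
scene top 63 [0.6604 0.0438 0.111 ] px 314.1 248.3 deg -1.37
scene all 98 [0.6644 0.0443 0.1098] px 314.5 251.9 deg -1.0
scene white 31 [0.679  0.0431 0.0231] px 314.7 276.5 deg -1.52
scene model 261 [0.5728 0.0447 0.1014] px 301.9 219.7 deg -15.4
side top 27 [0.6549 0.0444 0.1107] px 217.0 203.1 deg -1.06
side all 148 [0.6518 0.0502 0.0897] px 218.3 211.6 deg 2.87
side white 41 [0.6789 0.0414 0.0222] px 211.9 226.5 deg -2.37
side model 314 [0.5668 0.0459 0.1023] px 257.9 213.2 deg -176.29
scene [(np.float64(314.2), np.float64(252.75), 132), (np.float64(313.93), np.float64(253.09), 137)]
side [(np.float64(218.29), np.float64(211.55), 150), (np.float64(218.34), np.float64(211.56), 149)]
```

View pics/cmp2.png

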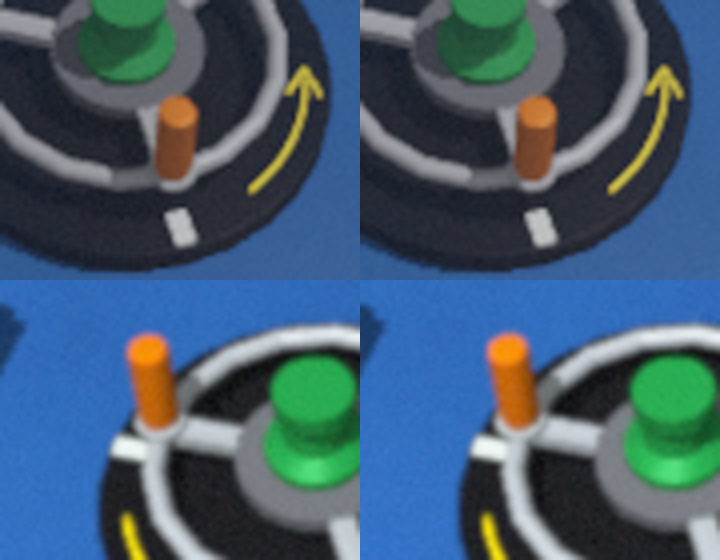

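The handle matches its starting pixels within about 0.3 px in both views, which is under 0.5°. The model is in place and the arm is clear, so I'm handing in.

```bash
python3 -c "
from workcell import ticket
print(ticket.hand_in())"
```

```text
the job is handed in; nothing more can be done
None
```

I pushed the wheel through one counter-clockwise turn and handed the job in: the handle is back beside the white mark to within about 0.5° by the camera images, the model is still in place on the hub, and the arm is clear.

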